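# Sort the ground blank from the polished one by its drag

## Robot

A 7-joint arm with a two-finger parallel gripper is mounted at the origin on a cart in front of the work surface, level with it; the furniture and walls round the work are solid. World frame = base frame: x ahead of the robot, y to its left, z up, the work surface at z = 0. Lengths are in m, angles in rad, forces in N, time in s.
With the tool pointing down it reaches from about 0.4 to 0.85 m from the base axis. Payload 10.4 kg.
Tool frame: the origin (TCP) lies between the finger pads; the fingertips stand 17 mm ahead of it and the grasp point (between the pads) lies 2 mm behind it; z points along the fingers, y is the direction in which the jaws open and shut (so a half turn about z gives the same grasp; the last joint's range is limited). The gripper opens to 85 mm and grips with 20 to 120 N. Pads are 22 mm wide; open, the fingers measure 114 mm over their backs; the gripper's body (76 mm by 85 mm) begins 54 mm behind the grasp point. The pads swing forward as they close: fully open they stand 13 mm farther back than shut.
Start: joints at [-1.251, 0.332, -0.065, 1.46, 0.022, 1.35, -0.088], TCP at [0.21, 0.589, 0.248] pointing down, gripper open.
Joint ranges: [-2.6, 2.6], [-0.5, 2.12], [-1.47, 1.34], [0.16, 2.42], [-1.27, 4.41], [0.06, 2.06], [-2.6, 2.6]. Speed limits (rad/s): [2.22, 2.22, 2.79, 2.79, 3.14, 3.14, 3.14].

## Interface

Orientations are given as a unit quaternion [x, y, z, w].
In Python, from workcell import manip gives the robot as it stands.
- The arm moves only by the tool jog_arm, never from a script. Its argument "steps" is one flat list of numbers, 5 for each row, row after row: the finger opening in m, from 0 to 0.0854, then the shift along the tool's x, y, z in m, then the turn about the tool's z in rad. In form: [gripper, x, y, z, twist, gripper, x, y, z, twist, ...]. A call has exactly 10 rows; each row is the pose to reach, as a shift and turn from the pose commanded when the call began, along the tool's axes at that moment; what a row does not reach only later rows make up. A row lasts 1/10 s, in which the tool goes at most 50 mm and 8.59 degrees, less where a joint would pass 70% of its speed; a pose out of reach is approached as far as the arm can. A call with a gripper value outside its range is refused whole. The fingers move at their own pace and stop on an object; "grip_force" is the grip in N (left out, the last holds). Time passes only in rows, so rows that repeat a pose let the fingers close, or fill a call up. It gives the time, the measured TCP pose, the force and the opening at its end, in the units of the state.
- manip.get_obs(): the state, without advancing time (a new reading comes with each control period).
- manip.camera(name): name is "scene" or "top" or "wrist"; returns (picture, depth): 480x640x3 uint8, red, green, blue; 480x640 float32, m along the optical axis (not along the pixel's ray), 0 where there is no reading.
- manip.calibration(name): a dict with "mtx" (3x3 intrinsics, pixels), "world_to_cam" (4x4, takes a point from world to camera coordinates). Camera axes: x right, y down, z forward; pixel columns grow to the right and rows downward; lengths in m; the calibration is good to about 2 mm. A picture is of the moment at which its call begins: read the wrist's pose just before it. calibration takes no time and is no camera call; for the wrist camera it gives the pose at the moment of the call.
- manip.hand_in(): hands the job in, once; it reports no verdict.
The state is a dict: "clock": time; "joint_pos": joint angles; "joint_velocities": joint speeds; "tau": joint torques, N m; "position": TCP position; "ee_rot": TCP orientation; "ft_force": force on the tool from outside, world axes, zero at the start; "torque": the same for the moment, N m; "grip_width": opening from 0.0 (shut) to 1.0 (fully open).
Only numpy, scipy, OpenCV 4.12 (cv2) and the standard library are available. Lean on these libraries where they do the work, as an engineer would, in place of code of your own. Each camera call takes 0.05 s, during which the arm holds its last target.

## Task

Two look-alike ceramic blanks with aluminium grip blocks stand face down on the dark steel plate. First slide each of them about 5 cm along the plate, keeping it flat on it, to feel which one drags: one face is rough ground, the other polished. Then set the rough one, and only that, in the middle of the slanted aluminium rest, lying flush on the slope where its own grip holds it, leave the polished one standing on the plate, and let neither fall down onto the bench.

Things in the scene. Friction and masses are not known exactly. Their poses are not given: they have to be found in the camera images.
- blank_a_center (a point): one of two look-alike blanks (0.4 kg, 48 mm high): a white ceramic square 56 x 56 x 8 mm lying on its working face, with a square aluminium grip block 36 x 36 x 40 mm on its middle, sides parallel to the square. The point is its centre, 24 mm above the working face; z up, x and y across the flats. It may stand on either side of the plate, and be the rough or the polished one.
- blank_b_center (a point): the other blank, same size, mass and looks. The one with the rough ground face has a friction coefficient of about 0.6 on plate and rest, the one with the polished face about 0.08 (both 15 % more or less); the eye cannot tell which is which. The grip blocks are not slippery. The point is its centre, as for the first.
- plate: fixed flat dark steel plate, 180 mm (its x) x 220 mm (its y), upper face 20 mm above the bench; origin at the bench under its middle. The blanks start about 60 mm to either side (y) of its middle and 10 to 50 mm from the middle toward its -x edge, so that each can be slid 60 mm toward +x before it reaches the edge.
- rest_top (a point): middle of the upper face of a fixed slanted aluminium rest, 32 mm above the bench. The face measures 130 mm (along the slope) x 120 mm (y) and has no lip; it rises 10 degrees toward the +x of this frame (the frame itself is level, z vertical). A rough blank stays where it is put on it, a polished one slides off.

How it is judged:
On the way:
1. both blanks have been slid more than 30 mm from where they stood and both still lie flat on the plate (distance of each of blank_a_center, blank_b_center from where it was at the start of the episode above 0.03 m and contact force between each of blank_a, blank_b and plate above 0.5 N and angle between each of blank_a_center, blank_b_center's own z axis and vertical below 0.1 rad), for 0.1 s.
At the end, for the whole second after the job is handed in: One blank lies flush on the slope of the rest (tilted 5 to 15 degrees), its centre within 25 mm of the middle of the rest seen from above, at rest, held there by its own friction; the other stands flat on the plate, at rest ((((horizontal distance between blank_a_center and rest_top below 0.025 m and contact force between blank_a and rest above 1 N and angle between blank_a_center's own z axis and vertical between 0.09 and 0.26 rad and linear speed of blank_a below 0.01 m/s) and (contact force between blank_b and plate above 1 N and angle between blank_b_center's own z axis and vertical below 0.1 rad and linear speed of blank_b below 0.01 m/s)) or ((horizontal distance between blank_b_center and rest_top below 0.025 m and contact force between blank_b and rest above 1 N and angle between blank_b_center's own z axis and vertical between 0.09 and 0.26 rad and linear speed of blank_b below 0.01 m/s) and (contact force between blank_a and plate above 1 N and angle between blank_a_center's own z axis and vertical below 0.1 rad and linear speed of blank_a below 0.01 m/s)))); the robot touches nothing.
It fails at once if a blank has dropped off the plate or the rest onto the bench (height (world z) of any of blank_a_center, blank_b_center below 0.034 m).
It also fails if it takes over 51 s, if anything falls off the work surface, if the arm or the gripper's body presses on something with over 40 N, if the wrist force passes 120 N, or if a joint passes its speed limit or range.

## Working session

There is one attempt and no reset: what is moved stays moved. The work goes in short steps, Python scripts to look and compute and a tool call to move; the robot and the scene stay as the last step left them, time stands still between calls to the robot, and variables do not carry over. Pictures are saved under pics/ and viewed, and the job is handed in when it is done.

Besides the shell and the picture viewer there is one more tool, called after ">>>" by a JSON object that holds its "method" and its "body", one argument or row to a line. jog_arm: Moves the arm, as the interface text tells. Its arguments: {"type":"object","properties":{"steps":{"type":"array"},"grip_force":{"type":"number"}},"required":["steps"]}

```bash
ls; mkdir -p pics; python3 - <<'E'
from workcell import manip
import cv2,numpy as np
o=manip.get_obs()
for k,v in o.items(): print(k,np.round(v,4))
for n in ["top","scene"]:
    p,d=manip.camera(n); cv2.imwrite(f"pics/{n}0.png",p[:,:,::-1]); np.save(f"pics/{n}0.npy",d)
    c=manip.calibration(n); print(n,c["mtx"],np.round(c["world_to_cam"],4).tolist())
E
```

```text
pics
clock 0.0
joint_pos [-1.2506  0.3329 -0.0647  1.461   0.0216  1.3499 -0.0885]
joint_velocities [ 0.0003  0.0005 -0.0008  0.0011 -0.0007 -0.0004  0.0001]
tau [-7.00000e-04 -6.25444e+01  4.86000e-02 -3.91615e+01  1.61000e-02
  9.70000e-03  0.00000e+00]
position [0.21   0.5883 0.2475]
ee_rot [ 1.705e-01  9.854e-01 -7.000e-04 -1.000e-04]
ft_force [-0.5155  0.1038  0.6396]
torque [-0.0123  0.0481 -0.0392]
grip_width 1.0005
top [[447.98081946   0.         315.69087349]
 [  0.         447.98081946 238.59958388]
 [  0.           0.           1.        ]] [[0.0032, -0.9994, 0.0355, -0.2064], [-0.9838, -0.0095, -0.1791, 0.5308], [0.1793, -0.0344, -0.9832, 0.8291], [0.0, 0.0, 0.0, 1.0]]
scene [[535.52051602   0.         320.47822738]
 [  0.         535.52051602 242.32296333]
 [  0.           0.           1.        ]] [[0.5624, -0.8268, -0.0008, -0.4436], [-0.5693, -0.3865, -0.7256, 0.271], [0.5997, 0.4086, -0.6881, 0.6748], [0.0, 0.0, 0.0, 1.0]]
```

View pics/top0.png

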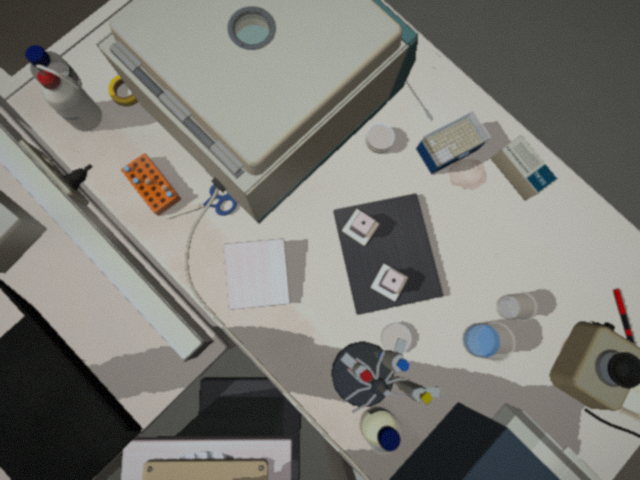

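View pics/scene0.png

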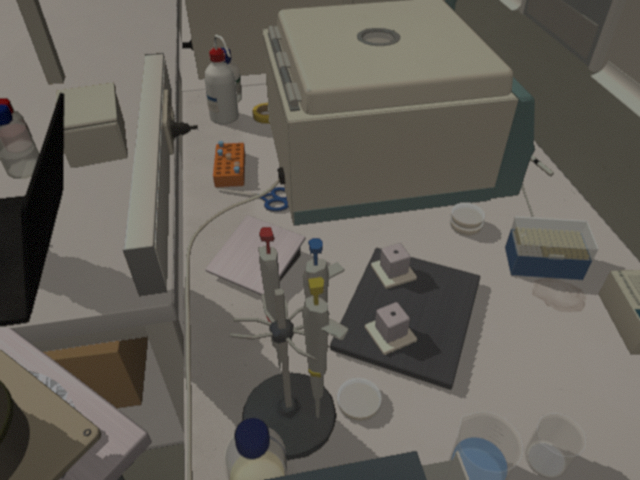

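The top view shows the dark plate, corners about (333,210), (417,194), (443,297), (358,313), with blanks at (361,226) and (390,282). The rest looks like the pale square at (257,273). I'll measure these with depth.

```bash
cat > h.py <<'E'
import numpy as np,cv2
from workcell import manip
def cloud(n,d):
    c=manip.calibration(n);K=c["mtx"];T=np.linalg.inv(c["world_to_cam"])
    v,u=np.mgrid[:d.shape[0],:d.shape[1]]
    P=np.stack([(u-K[0,2])/K[0,0]*d,(v-K[1,2])/K[1,1]*d,d],-1)
    W=P@T[:3,:3].T+T[:3,3]; W[d<=0]=np.nan
    return W
def proj(n,p):
    c=manip.calibration(n);q=c["world_to_cam"][:3,:3]@p+c["world_to_cam"][:3,3];q=c["mtx"]@q;return q[:2]/q[2]
E
python3 - <<'E'
from h import *
for n in ["top","scene"]:
    W=cloud(n,np.load(f"pics/{n}0.npy")); im=cv2.imread(f"pics/{n}0.png"); g=im.max(2)
    x,y,z=W[...,0],W[...,1],W[...,2]
    if n=="top": roi=np.zeros(z.shape,bool);roi[185:325,325:455]=1; r2=np.zeros(z.shape,bool);r2[235:315,218:296]=1
    else: roi=np.zeros(z.shape,bool);roi[245:390,330:485]=1; r2=np.zeros(z.shape,bool);r2[215:295,205:305]=1
    m=roi&(g<90)&(z>.012)&(z<.028); print(n,"plate n",m.sum(),"z",np.nanmedian(z[m]), cv2.minAreaRect((W[m][:,:2]*1000).astype(np.float32)))
    m=roi&(z>.058)&(z<.078)
    k,l,s,c=cv2.connectedComponentsWithStats(m.astype(np.uint8))
    for i in range(1,k):
        if s[i,4]>60: 
            q=W[l==i]; print(" grip",s[i,4],np.median(q,0),cv2.minAreaRect((q[:,:2]*1000).astype(np.float32)))
    m=roi&(z>.023)&(z<.035)&(g>110)
    k,l,s,c=cv2.connectedComponentsWithStats(m.astype(np.uint8))
    for i in range(1,k):
        if s[i,4]>60: 
            q=W[l==i]; print(" white",s[i,4],np.median(q,0),cv2.minAreaRect((q[:,:2]*1000).astype(np.float32)))
    m=r2&(z>.012)&(z<.06); q=W[m]
    A=np.c_[q[:,:2],np.ones(len(q))]
    for _ in range(4):
        s=np.linalg.lstsq(A,q[:,2],rcond=None)[0]; r=abs(q[:,2]-A@s); A,q=A[r<.006],q[r<.006]
    gsl=np.hypot(*s[:2]);print(" rest",len(q),"slope deg",np.degrees(np.arctan(gsl)),"dir",np.degrees(np.arctan2(s[1],s[0])),cv2.minAreaRect((q[:,:2]*1000).astype(np.float32)),q[:,2].min(),q[:,2].max())
E
```

```text
top plate n 7442 z 0.020896779140913813 ((511.39898681640625, -350.7751770019531), (217.24993896484375, 179.60006713867188), 12.096705436706543)
 grip 346 [ 0.56087641 -0.29327936  0.06860186] ((562.1115112304688, -294.0657958984375), (35.69651412963867, 36.7155876159668), 56.506935119628906)
 grip 367 [ 0.45003944 -0.34905123  0.06868829] ((450.2843322753906, -350.0579528808594), (36.305938720703125, 35.90071487426758), 59.69783401489258)
 white 360 [ 0.55245036 -0.28610787  0.02881495] ((562.6087646484375, -294.5818786621094), (56.204776763916016, 57.660213470458984), 55.180450439453125)
 white 347 [ 0.44164271 -0.33840734  0.02873236] ((450.4524230957031, -350.306884765625), (56.239830017089844, 56.96929931640625), 59.49576187133789)
 rest 4005 slope deg 9.957691329832798 dir 5.807349140055475 ((464.7972717285156, -85.96564483642578), (127.93972778320312, 120.41072082519531), 5.759912490844727) 0.017980244191815986 0.048275559665225676
scene plate n 10656 z 0.02148405796527947 ((512.3087158203125, -353.43646240234375), (222.3910369873047, 179.33755493164062), 12.219833374023438)
 grip 481 [ 0.55726607 -0.29972241  0.06887132] ((561.5130615234375, -297.001220703125), (37.317420959472656, 36.66886901855469), 57.869544982910156)
 grip 643 [ 0.44662879 -0.35497071  0.06894154] ((449.8439025878906, -353.2718200683594), (37.121803283691406, 36.451515197753906), 59.962615966796875)
 white 339 [ 0.54687975 -0.29935904  0.02954056] ((560.67822265625, -296.1856994628906), (57.03815841674805, 53.95038604736328), 57.963279724121094)
 white 466 [ 0.43528576 -0.35736166  0.0292839 ] ((449.9220275878906, -352.6228942871094), (57.09417724609375, 54.67427062988281), 59.49903106689453)
 rest 3453 slope deg 10.04571984387983 dir 6.551033675327204 ((465.326904296875, -88.81983184814453), (130.93679809570312, 122.75218963623047), 6.152412414550781) 0.017151438022612764 0.04576585872664163
```

```bash
python3 - <<'E'
from h import *
H={}
for n in ["top","scene"]:
    W=cloud(n,np.load(f"pics/{n}0.npy")).reshape(-1,3); W=W[np.isfinite(W).all(1)]
    for p in W: 
        k=(int(np.floor(p[0]/.05)),int(np.floor(p[1]/.05))); H.setdefault(k,[]).append(p[2])
print("x\\y  "+" ".join(f"{j*5:4d}" for j in range(14,-15,-1)))
for i in range(18,0,-1):
    print(f"{i*5:4d} "+" ".join(f"{np.percentile(H[(i,j)],98)*1000:4.0f}" if len(H.get((i,j),[]))>5 else "   ." for j in range(14,-15,-1)))
E
```

```text
x\y    70   65   60   55   50   45   40   35   30   25   20   15   10    5    0   -5  -10  -15  -20  -25  -30  -35  -40  -45  -50  -55  -60  -65  -70
  90    3    3    4    3   87   91  211  208    5    4    5    .    .  273  273  273  273  273  273  273  273  229    7    4    4    4    4    .    .
  85    4    3    2    4    3    4  210  127  131   58   22    .  273  273  273  273  274  274  273  273  273  272  228    7    4    4    4    3    .
  80    4    5    4    3   68  105    5   83  164  187   22  229  273  273  273  273  274  274  273  273  273  272  227    5    5    3    4    4    3
  75    4    3    3    3  105  107  106    5  128  169  205    4  248  273  273  273  273  273  273  273  272  244   35   76   78   78    4   55    3
  70    3    4    .    3    3  106  107  107   73    4    5   30   28  248  273  273  273  273  273  272  244   35   34   77   78   77   73   61   59
  65  207    .    .    .    3   98  105  108  107   69   58   40   38    4  248  272  273  273  272  243    3    3    3   67   76    5    5   60   60
  60    3    3    .    .    .  104  103  107  108 
[... 1049 characters left out ...]
   22   77  199  224    4    3    2   11   10    3   16  293  293  287    3    3    3    3    3   76
  20    .    .    .    .    .    .    .   23   22   23   22   80  195  223    2 -839    .   10   10    8  190   98   13    3  218  212  180    3   59
  15    .    .    .    .    .    .    .   23   23   23   23   22   87  136   -1    1    0   -1   10   10   96  135   97  218  219  219  210  202    3
  10    .    .    .    .    .    .    .   23   23   23   23   22   16   15   15   14   14   14    3   10    9   93  161  218  219  219  217  209    3
   5    .    .    .    .    .    .    .   20   22   22   22   18   16   16   16   96   83   14    3    .   11   10   65    .    .    .    .    .    .
```

```bash
cat >> h.py <<'E'
from scipy.spatial.transform import Rotation as R
def rel(goal,yaw=None,p=None,q=None):
    """shift in tool axes from measured pose to world goal; twist so tool y points at yaw deg (mod 180)"""
    o=manip.get_obs(); p=np.array(o["position"]) if p is None else np.array(p); r=R.from_quat(o["ee_rot"] if q is None else q)
    s=r.inv().apply(np.array(goal)-p); y=r.as_matrix()[:,1]; a=np.degrees(np.arctan2(y[1],y[0]))
    t=None
    if yaw is not None: t=np.radians(((a-yaw)+90)%180-90)
    print("clock",round(o["clock"],2),"pos",np.round(p,4),"tool y ang",round(a,2),"shift",np.round(s,4),"twist",t, "F",np.round(o["ft_force"],2),"grip",round(o["grip_width"],3),"axes",np.round(r.as_matrix(),3).tolist(),"j",np.round(o["joint_pos"],2))
E
python3 - <<'E'
from h import *
for n in ["top","scene"]:
    W=cloud(n,np.load(f"pics/{n}0.npy")).reshape(-1,3); W=W[np.isfinite(W).all(1)]
    m=(W[:,0]>.15)&(W[:,0]<.4)&(W[:,1]>-.45)&(W[:,1]<-.2)
    for lo,hi in [(.24,.4),(.15,.24),(.05,.15)]:
        q=W[m&(W[:,2]>lo)&(W[:,2]<hi)]; print(n,lo,len(q),np.percentile(q,[2,98],axis=0).round(3).tolist())
        q=q[np.argsort(-q[:,0])][3:10];print(q.round(3).tolist())
rel([.45,.2,.40],-33)
E
```

```text
top 0.24 1287 [[0.265, -0.373, 0.24], [0.343, -0.24, 0.294]]
[[0.347, -0.324, 0.241], [0.347, -0.322, 0.24], [0.346, -0.328, 0.244], [0.346, -0.323, 0.242], [0.346, -0.319, 0.241], [0.346, -0.321, 0.24], [0.346, -0.318, 0.241]]
top 0.15 1957 [[0.151, -0.449, 0.153], [0.326, -0.252, 0.239]]
[[0.347, -0.326, 0.237], [0.346, -0.327, 0.24], [0.346, -0.322, 0.24], [0.344, -0.324, 0.239], [0.344, -0.317, 0.239], [0.341, -0.325, 0.24], [0.341, -0.319, 0.24]]
top 0.05 2138 [[0.151, -0.448, 0.054], [0.274, -0.29, 0.145]]
[[0.321, -0.311, 0.103], [0.321, -0.309, 0.126], [0.32, -0.307, 0.136], [0.32, -0.309, 0.111], [0.318, -0.308, 0.12], [0.318, -0.306, 0.131], [0.318, -0.313, 0.081]]
scene 0.24 2963 [[0.263, -0.376, 0.241], [0.341, -0.258, 0.294]]
[[0.347, -0.325, 0.24], [0.347, -0.321, 0.242], [0.346, -0.324, 0.242], [0.346, -0.327, 0.242], [0.346, -0.326, 0.243], [0.346, -0.328, 0.242], [0.346, -0.324, 0.244]]
scene 0.15 3785 [[0.154, -0.447, 0.156], [0.317, -0.257, 0.239]]
[[0.341, -0.333, 0.238], [0.34, -0.331, 0.239], [0.34, -0.33, 0.24], [0.339, -0.331, 0.238], [0.338, -0.331, 0.239], [0.338, -0.327, 0.24], [0.337, -0.324, 0.24]]
scene 0.05 3739 [[0.152, -0.359, 0.062], [0.298, -0.267, 0.141]]
[[0.302, -0.267, 0.066], [0.302, -0.268, 0.085], [0.302, -0.267, 0.071], [0.302, -0.268, 0.083], [0.302, -0.267, 0.059], [0.302, -0.268, 0.076], [0.302, -0.266, 0.052]]
clock 0.1 pos [0.21   0.5884 0.2476] tool y ang 70.36 shift [-0.3566 -0.2853 -0.152 ] twist -1.337594980217299 F [ 0.39  0.48 -0.33] grip 1.0 axes [[-0.942, 0.336, -0.0], [0.336, 0.942, -0.001], [-0.0, -0.001, -1.0]] j [-1.25  0.33 -0.06  1.46  0.02  1.35 -0.09]
```

>>> {"method": "jog_arm", "body": {
  "steps": [0.0854, 0, 0, -0.05, 0, 0.0854, 0, 0, -0.1, 0, 0.0854, -0.03, -0.02, -0.14, 0.12, 0.0854, -0.07, -0.05, -0.15, 0.26, 0.0854, -0.11, -0.08, -0.15, 0.4, 0.0854, -0.15, -0.11, -0.15, 0.54, 0.0854, -0.19, -0.145, -0.15, 0.68, 0.0854, -0.23, -0.18, -0.15, 0.82, 0.0854, -0.265, -0.21, -0.15, 0.96, 0.0854, -0.3, -0.24, -0.15, 1.1],
  "grip_force": 30
}}

```text
clock: 1.1
position: [0.4112, 0.2619, 0.3982]
ee_rot: [0.663, 0.749, -0.0, -0.0]
ft_force: [0.9, -0.0, 0.6]
grip_width: 1.002
```

```bash
python3 - <<'E'
from h import *
rel([.562,-.2955,.20],-32.8)
E
```

```text
clock 1.1 pos [0.4112 0.2619 0.3982] tool y ang 7.01 shift [-0.5716  0.0817  0.198 ] twist 0.6947655291945337 F [ 0.88 -0.01  0.65] grip 1.002 axes [[-0.122, 0.993, -0.0], [0.993, 0.122, 0.0], [0.0, -0.0, -1.0]] j [-0.92 -0.02  0.26  1.56  0.01  1.61 -0.54]
```

>>> {"method": "jog_arm", "body": {
  "steps": [0.0854, -0.05, 0.007, 0, 0.1, 0.0854, -0.1, 0.014, 0, 0.2, 0.0854, -0.15, 0.021, 0, 0.3, 0.0854, -0.2, 0.029, 0, 0.4, 0.0854, -0.25, 0.036, 0, 0.5, 0.0854, -0.3, 0.043, 0, 0.6, 0.0854, -0.35, 0.05, 0, 0.695, 0.0854, -0.4, 0.057, 0, 0.695, 0.0854, -0.45, 0.064, 0, 0.695, 0.0854, -0.5, 0.071, 0, 0.695]
}}

```text
clock: 2.1
position: [0.5439, -0.2197, 0.3983]
ee_rot: [0.876, 0.482, 0.0, 0.0]
ft_force: [1.3, 0.7, -0.5]
grip_width: 0.998
```

```bash
python3 - <<'E'
from h import *
rel([.562,-.2955,.12],-32.8)
E
```

```text
clock 2.1 pos [ 0.5439 -0.2197  0.3983] tool y ang -32.42 shift [-0.0544  0.0559  0.2783] twist 0.00660979167507409 F [ 1.26  0.65 -0.49] grip 0.998 axes [[0.536, 0.844, 0.0], [0.844, -0.536, 0.0], [0.0, 0.0, -1.0]] j [-0.33  0.26  0.81  1.33 -0.18  1.63 -0.11]
```

>>> {"method": "jog_arm", "body": {
  "steps": [0.0854, -0.03, 0.03, 0.01, 0.005, 0.0854, -0.0545, 0.056, 0.03, 0.005, 0.0854, -0.0545, 0.056, 0.08, 0.005, 0.0854, -0.0545, 0.056, 0.13, 0.005, 0.0854, -0.0545, 0.056, 0.18, 0.005, 0.0854, -0.0545, 0.056, 0.22, 0.005, 0.0854, -0.0545, 0.056, 0.25, 0.005, 0.0854, -0.0545, 0.056, 0.25, 0.005, 0.0854, -0.0545, 0.056, 0.25, 0.005, 0.0854, -0.0545, 0.056, 0.25, 0.005]
}}

```text
clock: 3.1
position: [0.5625, -0.2948, 0.1505]
ee_rot: [0.878, 0.479, 0.001, 0.001]
ft_force: [0.2, 0.2, 0.9]
grip_width: 0.998
```

```bash
python3 - <<'E'
from h import *
rel([.562,-.2955,.052],-32.8)
p,d=manip.camera("wrist"); cv2.imwrite("pics/w1.png",p[:,:,::-1])
W=cloud("wrist",d);z=W[...,2];m=(z>.06)&(z<.078)
k,l,s,c=cv2.connectedComponentsWithStats(m.astype(np.uint8))
for i in range(1,k):
    if s[i,4]>200: q=W[l==i]; print(s[i],np.median(q,0),cv2.minAreaRect((q[:,:2]*1000).astype(np.float32)))
p,d=manip.camera("scene"); cv2.imwrite("pics/s1.png",p[:,:,::-1])
E
```

```text
clock 3.1 pos [ 0.5625 -0.2948  0.1505] tool y ang -32.77 shift [-0.0009 -0.0003  0.0985] twist 0.0004378160880940486 F [0.24 0.19 0.94] grip 0.998 axes [[0.541, 0.841, 0.003], [0.841, -0.541, -0.001], [0.001, 0.003, -1.0]] j [-0.15  0.51  0.75  1.59 -0.37  1.19  0.11]
[ 488    0  152   40 1965] [ 0.74030612 -0.2577184   0.06843554] ((739.582275390625, -256.96893310546875), (2.0540056228637695, 83.70106506347656), 44.85396957397461)
[ 287  224   60   60 3390] [ 0.56349769 -0.29301676  0.06911011] ((562.7515258789062, -294.6513671875), (36.118507385253906, 35.516265869140625), 56.135005950927734)
[ 592  292   48   83 2032] [ 0.69835777 -0.44853096  0.07158536] ((700.4429321289062, -448.2480773925781), (51.84855270385742, 23.33983039855957), 58.575584411621094)
[ 196  372   58   52 2573] [ 0.45361614 -0.34791601  0.06894702] ((450.9283752441406, -350.8810729980469), (37.52943801879883, 35.612430572509766), 60.121707916259766)
```

View pics/w1.png

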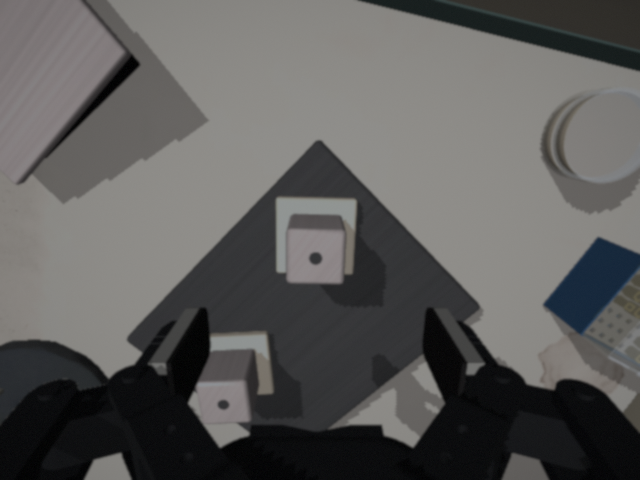

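View pics/s1.png

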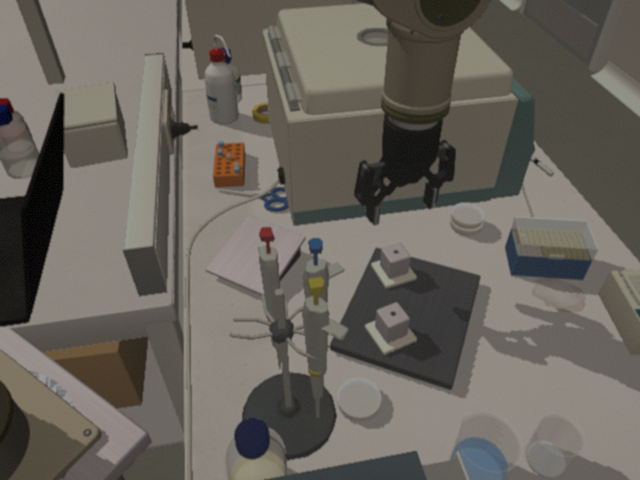

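The wrist view shows block A under the tool, with its top at about (315,255) between the open fingers and yaw aligned. I'll descend and grip it.

>>> {"method": "jog_arm", "body": {
  "steps": [0.0854, 0, 0, 0.04, 0, 0.0854, -0.001, 0, 0.07, 0, 0.0854, -0.001, 0, 0.09, 0, 0.0854, -0.001, 0, 0.0985, 0, 0.0854, -0.001, 0, 0.0985, 0, 0.06, -0.001, 0, 0.0985, 0, 0.045, -0.001, 0, 0.0985, 0, 0.03, -0.001, 0, 0.0985, 0, 0.03, -0.001, 0, 0.0985, 0, 0.03, -0.001, 0, 0.0985, 0],
  "grip_force": 30
}}

```text
clock: 4.2
position: [0.5616, -0.2952, 0.0508]
ee_rot: [0.878, 0.479, 0.001, 0.0]
ft_force: [-0.9, 0.3, 6.6]
grip_width: 0.42
```

```bash
python3 - <<'E'
from h import *
p=manip.get_obs()["position"]
rel(np.array([p[0]+.2096*.05,p[1]-.978*.05,.052]),-32.8)
E
```

```text
clock 4.2 pos [ 0.5616 -0.2952  0.0508] tool y ang -32.77 shift [-0.0354  0.0353 -0.0012] twist 0.0005617359930424965 F [-0.86  0.33  6.59] grip 0.42 axes [[0.541, 0.841, 0.001], [0.841, -0.541, -0.0], [0.001, 0.001, -1.0]] j [-0.1   0.62  0.69  1.66 -0.45  1.02  0.16]
```

>>> {"method": "jog_arm", "body": {
  "steps": [0.03, -0.002, 0.002, 0, 0, 0.03, -0.004, 0.004, 0, 0, 0.03, -0.006, 0.006, 0, 0, 0.03, -0.008, 0.008, 0, 0, 0.03, -0.01, 0.01, 0, 0, 0.03, -0.012, 0.012, 0, 0, 0.03, -0.014, 0.014, 0, 0, 0.03, -0.016, 0.016, 0, 0, 0.03, -0.018, 0.018, 0, 0, 0.03, -0.02, 0.02, 0, 0]
}}

```text
clock: 5.2
position: [0.5677, -0.3229, 0.0508]
ee_rot: [0.878, 0.479, 0.001, 0.0]
ft_force: [0.1, 0.5, 6.6]
grip_width: 0.419
```

>>> {"method": "jog_arm", "body": {
  "steps": [0.03, -0.002, 0.002, 0, 0, 0.03, -0.004, 0.004, 0, 0, 0.03, -0.006, 0.006, 0, 0, 0.03, -0.008, 0.008, 0, 0, 0.03, -0.01, 0.01, 0, 0, 0.03, -0.012, 0.012, 0, 0, 0.03, -0.013, 0.013, 0, 0, 0.03, -0.014, 0.014, 0, 0, 0.03, -0.015, 0.015, 0, 0, 0.03, -0.016, 0.016, 0, 0]
}}

```text
clock: 6.2
position: [0.5725, -0.3449, 0.0508]
ee_rot: [0.878, 0.479, 0.001, 0.001]
ft_force: [0.3, 0.3, 5.3]
grip_width: 0.416
```

```bash
python3 - <<'E'
from h import *
p=manip.get_obs()["position"]
for i in range(4):
    o=manip.get_obs(); print(o["clock"],np.round(o["ft_force"],2))
rel(np.array([p[0],p[1],.15]),-32.8)
E
```

```text
6.2 [0.3  0.27 5.3 ]
6.2 [0.3  0.27 5.3 ]
6.2 [0.3  0.27 5.3 ]
6.2 [0.3  0.27 5.3 ]
clock 6.2 pos [ 0.5725 -0.3449  0.0508] tool y ang -32.76 shift [ 0.      0.0001 -0.0992] twist 0.0006460976342346921 F [0.3  0.27 5.3 ] grip 0.416 axes [[0.541, 0.841, 0.001], [0.841, -0.541, -0.0], [0.0, 0.001, -1.0]] j [-0.    0.68  0.68  1.56 -0.47  1.06  0.22]
```

A dragged with only about 0.5 N under some 10 N of normal load, so it looks polished. I'll release it and test B the same way.

>>> {"method": "jog_arm", "body": {
  "steps": [0.05, 0, 0, 0, 0, 0.07, 0, 0, 0, 0, 0.0854, 0, 0, 0, 0, 0.0854, 0, 0, 0, 0, 0.0854, 0, 0, -0.03, 0, 0.0854, 0, 0, -0.07, 0, 0.0854, 0, 0, -0.1, -0.01, 0.0854, -0.02, -0.028, -0.1, -0.03, 0.0854, -0.045, -0.062, -0.1, -0.045, 0.0854, -0.062, -0.086, -0.1, -0.045]
}}

```text
clock: 7.2
position: [0.4633, -0.3508, 0.1497]
ee_rot: [0.867, 0.498, -0.0, -0.0]
ft_force: [-0.8, -0.7, 0.7]
grip_width: 0.998
```

```bash
python3 - <<'E'
from h import *
p,d=manip.camera("wrist"); cv2.imwrite("pics/w2.png",p[:,:,::-1])
W=cloud("wrist",d);z=W[...,2];m=(z>.06)&(z<.078)
k,l,s,c=cv2.connectedComponentsWithStats(m.astype(np.uint8))
for i in range(1,k):
    if s[i,4]>200: q=W[l==i]; print(s[i],np.median(q,0),cv2.minAreaRect((q[:,:2]*1000).astype(np.float32)))
rel([.4505,-.3512,.0515],-30.2)
E
```

```text
[ 441  119   79   69 4503] [ 0.56666135 -0.3451329   0.06884569] ((567.73681640625, -346.7756652832031), (36.12531661987305, 36.198036193847656), 56.172218322753906)
[ 268  235   60   59 3366] [ 0.44702324 -0.35025932  0.06904567] ((445.86224365234375, -351.9358215332031), (36.21842956542969, 35.74174880981445), 59.731163024902344)
[  0 258  27  18 233] [ 0.29863701 -0.26390547  0.06935948] ((298.77984619140625, -263.7601623535156), (5.921205043792725, 4.420886993408203), 88.39458465576172)
[  2 319  33  28 453] [ 0.27037535 -0.29832149  0.06950124] ((270.10302734375, -298.9132080078125), (11.055747985839844, 8.0098295211792), 87.00568389892578)
clock 7.25 pos [ 0.459  -0.3522  0.1497] tool y ang -30.51 shift [-0.0035 -0.0076  0.0982] twist -0.005462086164315523 F [-3.23 -4.78  0.15] grip 1.005 axes [[0.508, 0.862, -0.002], [0.862, -0.508, 0.001], [-0.0, -0.002, -1.0]] j [-0.07  0.39  0.8   1.74 -0.3   1.14  0.28]
```

View pics/w2.png

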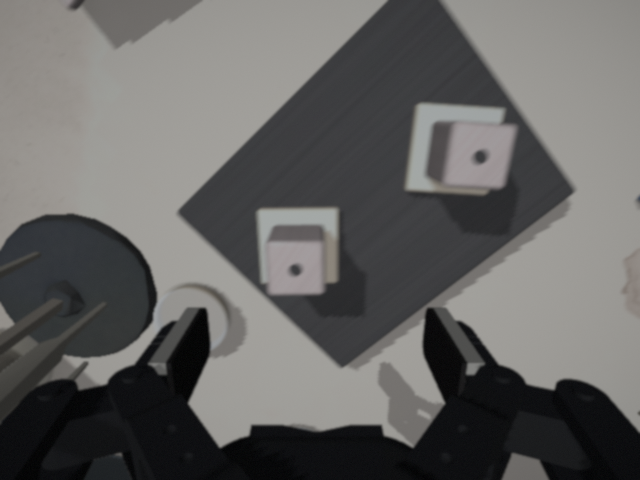

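>>> {"method": "jog_arm", "body": {
  "steps": [0.0854, -0.004, -0.006, 0, 0, 0.0854, -0.0087, -0.0136, 0, 0, 0.0854, -0.0087, -0.0136, 0, 0, 0.0854, -0.0087, -0.0136, 0.02, 0, 0.0854, -0.0087, -0.0136, 0.03, 0, 0.0854, -0.0087, -0.0136, 0.03, 0, 0.0854, -0.0087, -0.0136, 0.03, 0, 0.0854, -0.0087, -0.0136, 0.03, 0, 0.0854, -0.0087, -0.0136, 0.03, 0, 0.0854, -0.0087, -0.0136, 0.03, 0]
}}

```text
clock: 8.25
position: [0.45, -0.351, 0.1201]
ee_rot: [0.867, 0.499, 0.0, 0.0]
ft_force: [0.8, 0.4, 0.2]
grip_width: 0.998
```

```bash
python3 - <<'E'
from h import *
rel([.4505,-.3512,.0515],-30.2)
E
```

```text
clock 8.25 pos [ 0.45   -0.351   0.1201] tool y ang -30.19 shift [0.0001 0.0005 0.0686] twist 0.00017168677670578513 F [0.81 0.44 0.2 ] grip 0.998 axes [[0.503, 0.864, 0.001], [0.864, -0.503, -0.0], [0.0, 0.001, -1.0]] j [-0.06  0.4   0.78  1.79 -0.32  1.08  0.31]
```

>>> {"method": "jog_arm", "body": {
  "steps": [0.0854, 0, 0, 0.03, 0, 0.0854, 0, 0, 0.055, 0, 0.0854, 0, 0, 0.068, 0, 0.0854, 0, 0, 0.068, 0, 0.06, 0, 0, 0.068, 0, 0.045, 0, 0, 0.068, 0, 0.03, 0, 0, 0.068, 0, 0.03, 0, 0, 0.068, 0, 0.03, 0, 0, 0.068, 0, 0.03, 0, 0, 0.068, 0],
  "grip_force": 30
}}

```text
clock: 9.25
position: [0.4504, -0.3512, 0.0527]
ee_rot: [0.867, 0.499, 0.001, 0.0]
ft_force: [-0.7, 1.1, 6.4]
grip_width: 0.421
```

```bash
python3 - <<'E'
from h import *
p=manip.get_obs()["position"]
rel(np.array([p[0]+.2096*.05,p[1]-.978*.05,.052]),-32.8)
E
```

```text
clock 9.25 pos [ 0.4504 -0.3512  0.0527] tool y ang -30.19 shift [-0.037   0.0336  0.0007] twist 0.045581055765167286 F [-0.7   1.08  6.39] grip 0.421 axes [[0.503, 0.864, 0.001], [0.864, -0.503, -0.0], [0.0, 0.001, -1.0]] j [-0.01  0.49  0.73  1.84 -0.4   0.96  0.37]
```

Same preload (6.4 N) as for A, which makes the comparison fair.

>>> {"method": "jog_arm", "body": {
  "steps": [0.03, -0.002, 0.002, 0, 0, 0.03, -0.004, 0.004, 0, 0, 0.03, -0.006, 0.006, 0, 0, 0.03, -0.008, 0.008, 0, 0, 0.03, -0.01, 0.01, 0, 0, 0.03, -0.012, 0.012, 0, 0, 0.03, -0.014, 0.014, 0, 0, 0.03, -0.016, 0.016, 0, 0, 0.03, -0.018, 0.018, 0, 0, 0.03, -0.02, 0.02, 0, 0]
}}

```text
clock: 10.25
position: [0.4577, -0.3784, 0.0527]
ee_rot: [0.867, 0.499, 0.001, 0.0]
ft_force: [-0.5, 1.6, 7.3]
grip_width: 0.416
```

>>> {"method": "jog_arm", "body": {
  "steps": [0.03, -0.002, 0.0015, 0, 0, 0.03, -0.004, 0.003, 0, 0, 0.03, -0.006, 0.005, 0, 0, 0.03, -0.008, 0.007, 0, 0, 0.03, -0.01, 0.009, 0, 0, 0.03, -0.012, 0.011, 0, 0, 0.03, -0.013, 0.012, 0, 0, 0.03, -0.014, 0.013, 0, 0, 0.03, -0.015, 0.014, 0, 0, 0.03, -0.016, 0.015, 0, 0]
}}

```text
clock: 11.25
position: [0.4626, -0.3997, 0.0527]
ee_rot: [0.867, 0.499, 0.001, 0.0]
ft_force: [0.2, 2.8, 7.2]
grip_width: 0.415
```

```bash
python3 - <<'E'
from h import *
rel([0.465,-.087,.15],-84)
p,d=manip.camera("scene"); cv2.imwrite("pics/s2.png",p[:,:,::-1])
E
```

```text
clock 11.25 pos [ 0.4626 -0.3997  0.0527] tool y ang -30.18 shift [ 0.2716 -0.155  -0.0973] twist 0.9393569567853942 F [0.22 2.81 7.22] grip 0.415 axes [[0.503, 0.864, 0.001], [0.864, -0.503, 0.0], [0.001, 0.001, -1.0]] j [ 0.09  0.58  0.71  1.73 -0.44  1.    0.44]
```

View pics/s2.png

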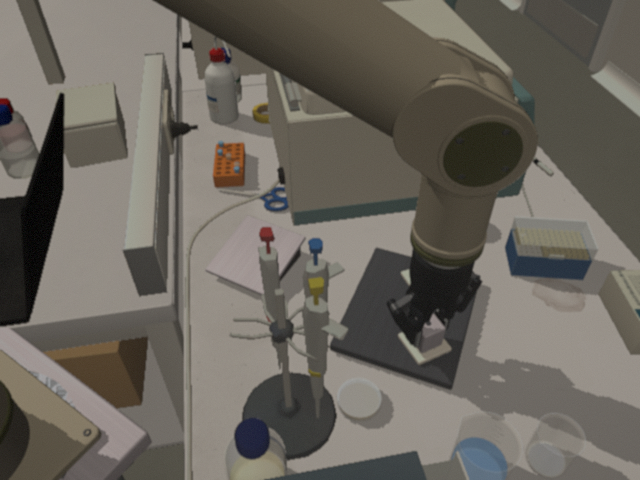

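Compare at equal load: B drags 1.6–2.8 N, A dragged 0.3–0.5 N. But a rough face should give around 6 N, so I'll test B again with more preload, sliding in the reverse direction.

>>> {"method": "jog_arm", "body": {
  "steps": [0.03, 0, 0, 0.001, 0, 0.03, 0, 0, 0.001, 0, 0.03, 0, 0, 0.001, 0, 0.03, 0.002, -0.002, 0.001, 0, 0.03, 0.004, -0.004, 0.001, 0, 0.03, 0.006, -0.006, 0.001, 0, 0.03, 0.008, -0.0075, 0.001, 0, 0.03, 0.01, -0.009, 0.001, 0, 0.03, 0.012, -0.011, 0.001, 0, 0.03, 0.014, -0.013, 0.001, 0]
}}

```text
clock: 12.3
position: [0.459, -0.3827, 0.0527]
ee_rot: [0.867, 0.498, 0.001, 0.002]
ft_force: [1.0, -2.5, 10.3]
grip_width: 0.415
```

>>> {"method": "jog_arm", "body": {
  "steps": [0.03, -0.002, 0.002, 0, 0, 0.03, -0.004, 0.004, 0, 0, 0.03, -0.006, 0.006, 0, 0, 0.03, -0.007, 0.0065, 0, 0, 0.03, -0.008, 0.0075, 0, 0, 0.03, -0.009, 0.0085, 0, 0, 0.03, -0.01, 0.009, 0, 0, 0.03, -0.011, 0.01, 0, 0, 0.03, -0.012, 0.011, 0, 0, 0.03, -0.014, 0.013, 0, 0]
}}

```text
clock: 13.3
position: [0.4632, -0.3999, 0.0526]
ee_rot: [0.867, 0.499, 0.001, 0.001]
ft_force: [-0.6, 2.7, 14.8]
grip_width: 0.416
```

```bash
python3 - <<'E'
from h import *
rel([0.465,-.087,.15],-84); o=manip.get_obs(); print(o["torque"],o["tau"])
E
```

```text
clock 13.3 pos [ 0.4632 -0.3999  0.0526] tool y ang -30.16 shift [ 0.2715 -0.1555 -0.0975] twist 0.9396420891252674 F [-0.61  2.71 14.82] grip 0.416 axes [[0.502, 0.865, 0.003], [0.865, -0.502, -0.0], [0.001, 0.002, -1.0]] j [ 0.09  0.58  0.71  1.73 -0.44  1.    0.44]
[ 0.82107422  0.44490671 -0.04317361] [  0.71120203 -52.98678875  14.06688988 -26.59872472   0.25505299
  -1.31583609  -0.08161134]
```

Four B readings average about 2.5 N along the slide (0.6 × its weight), against about 0.35 N for A (0.08 × its weight). B is therefore the rough one. Next I'll check how close the big box is to the rest.

```bash
python3 - <<'E'
from h import *
for n in ["top","scene"]:
    W=cloud(n,np.load(f"pics/{n}0.npy")).reshape(-1,3); W=W[np.isfinite(W).all(1)]
    m=(W[:,1]<.0)&(W[:,1]>-.3)&(W[:,2]>.08)&(W[:,0]>.42)&(W[:,0]<.8)
    q=W[m]; d=np.hypot(q[:,0]-.465,q[:,1]+.087); i=np.argsort(d)[:60:10]; print(n,q[i].round(3).tolist(),d[i].round(3))
E
```

```text
top [[0.569, -0.086, 0.123], [0.57, -0.087, 0.127], [0.57, -0.086, 0.14], [0.571, -0.088, 0.186], [0.571, -0.086, 0.227], [0.571, -0.088, 0.19]] [0.104 0.105 0.105 0.106 0.106 0.106]
scene [[0.568, -0.092, 0.139], [0.569, -0.09, 0.117], [0.57, -0.088, 0.216], [0.57, -0.088, 0.142], [0.57, -0.09, 0.172], [0.57, -0.089, 0.164]] [0.103 0.104 0.105 0.105 0.105 0.105]
```

>>> {"method": "jog_arm", "body": {
  "steps": [0.03, 0, 0, -0.015, 0, 0.03, 0, 0, -0.04, 0, 0.03, 0, 0, -0.07, 0, 0.03, 0, 0, -0.095, 0, 0.03, 0, 0, -0.11, 0, 0.03, 0, 0, -0.12, 0, 0.03, 0, 0, -0.12, 0, 0.03, 0, 0, -0.12, 0, 0.03, 0, 0, -0.12, 0, 0.03, 0, 0, -0.12, 0]
}}

```text
clock: 14.3
position: [0.4616, -0.3994, 0.1698]
ee_rot: [0.867, 0.499, -0.0, -0.001]
ft_force: [0.1, 0.2, -4.8]
grip_width: 0.416
```

```bash
python3 - <<'E'
from h import *
rel([0.465,-.087,.17],-84)
E
```

```text
clock 14.3 pos [ 0.4616 -0.3994  0.1698] tool y ang -30.2 shift [ 0.2717 -0.1542  0.    ] twist 0.93904889721317 F [ 0.06  0.16 -4.81] grip 0.416 axes [[0.503, 0.864, -0.001], [0.864, -0.503, 0.001], [-0.0, -0.002, -1.0]] j [ 0.03  0.44  0.79  1.64 -0.33  1.21  0.36]
```

```bash
python3 - <<'E'
from h import *
o=manip.get_obs();c=np.linalg.inv(manip.calibration("wrist")["world_to_cam"])[:3,3]
print(R.from_quat(o["ee_rot"]).inv().apply(c-np.array(o["position"])))
E
```

```text
[ 0.07881325 -0.00016144 -0.12687818]
```

The wrist camera sits 79 mm along tool +x and would come too near the box corner at x = 0.57. I'll turn the other way so it points back toward the robot.

>>> {"method": "jog_arm", "body": {
  "steps": [0.03, 0.03, -0.017, 0, -0.08, 0.03, 0.07, -0.04, 0, -0.2, 0.03, 0.11, -0.062, 0, -0.34, 0.03, 0.15, -0.085, 0, -0.48, 0.03, 0.19, -0.108, 0, -0.62, 0.03, 0.225, -0.128, 0, -0.76, 0.03, 0.255, -0.145, 0, -0.9, 0.03, 0.271, -0.154, 0, -1.04, 0.03, 0.271, -0.154, 0, -1.18, 0.03, 0.271, -0.154, 0, -1.32]
}}

```text
clock: 15.3
position: [0.4649, -0.0873, 0.1705]
ee_rot: [0.376, 0.927, -0.0, -0.0]
ft_force: [0.2, -0.5, -4.3]
grip_width: 0.411
```

```bash
python3 - <<'E'
from h import *
rel([0.465,-.087,.12],96)
E
```

```text
clock 15.3 pos [ 0.4649 -0.0873  0.1705] tool y ang 45.84 shift [0.0001 0.0003 0.0505] twist -0.87542203949902 F [ 0.18 -0.54 -4.32] grip 0.411 axes [[-0.717, 0.697, -0.0], [0.697, 0.717, 0.0], [0.0, -0.0, -1.0]] j [-0.42  0.05  0.53  1.97 -0.03  1.13  0.92]
```

>>> {"method": "jog_arm", "body": {
  "steps": [0.03, 0, 0, 0, -0.12, 0.03, 0, 0, 0, -0.25, 0.03, 0, 0, 0, -0.38, 0.03, 0, 0, 0, -0.51, 0.03, 0, 0, 0.01, -0.64, 0.03, 0, 0, 0.03, -0.76, 0.03, 0, 0, 0.05, -0.85, 0.03, 0, 0, 0.07, -0.875, 0.03, 0, 0, 0.08, -0.875, 0.03, 0, 0, 0.08, -0.875],
  "grip_force": 30
}}

```text
clock: 16.3
position: [0.4641, -0.0881, 0.0896]
ee_rot: [-0.048, 0.999, -0.0, -0.001]
ft_force: [0.3, -0.5, -2.9]
grip_width: 0.415
```

```bash
python3 - <<'E'
from h import *
rel([0.467,-.087,.066],96)
p,d=manip.camera("top"); cv2.imwrite("pics/t3.png",p[150:350,180:480,::-1].repeat(2,0).repeat(2,1))
W=cloud("top",d)
E
```

```text
clock 16.3 pos [ 0.4641 -0.0881  0.0896] tool y ang 95.49 shift [-0.003   0.0008  0.0235] twist -0.008867205143336148 F [ 0.29 -0.46 -2.91] grip 0.415 axes [[-0.995, -0.096, -0.003], [-0.096, 0.995, -0.0], [0.003, -0.0, -1.0]] j [-0.37  0.17  0.5   2.05 -0.1   0.95  1.85]
```

View pics/t3.png

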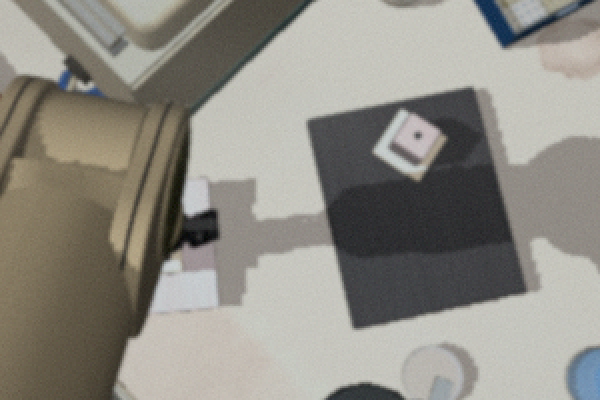

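Blank A stands flat on the plate, at crop (410,145), and the gripper is over the rest. I'll lower slowly at minimum grip force so the blank can pivot in the pads.

>>> {"method": "jog_arm", "body": {
  "steps": [0.03, -0.001, 0.001, 0.004, -0.005, 0.03, -0.002, 0.001, 0.01, -0.005, 0.03, -0.002, 0.001, 0.014, -0.005, 0.03, -0.002, 0.001, 0.017, -0.005, 0.03, -0.002, 0.001, 0.019, -0.005, 0.03, -0.002, 0.001, 0.021, -0.005, 0.03, -0.002, 0.001, 0.022, -0.005, 0.03, -0.002, 0.001, 0.022, -0.005, 0.03, -0.002, 0.001, 0.022, -0.005, 0.03, -0.002, 0.001, 0.022, -0.005],
  "grip_force": 20
}}

```text
clock: 17.35
position: [0.4674, -0.0869, 0.0697]
ee_rot: [-0.051, 0.999, 0.0, 0.0]
ft_force: [-4.7, 0.3, 10.1]
grip_width: 0.417
```

```bash
python3 - <<'E'
from h import *
rel([0.467,-.087,.066],96)
p,d=manip.camera("scene"); cv2.imwrite("pics/s4.png",cv2.resize(p[170:330,180:380,::-1],None,fx=4,fy=4)[:600])
E
```

```text
clock 17.35 pos [ 0.4674 -0.0869  0.0697] tool y ang 95.84 shift [ 0.0004 -0.      0.0037] twist -0.0027755303762966145 F [-4.66  0.29 10.12] grip 0.417 axes [[-0.995, -0.102, 0.001], [-0.102, 0.995, 0.001], [-0.001, 0.0, -1.0]] j [-0.37  0.21  0.5   2.06 -0.13  0.9   1.87]
```

View pics/s4.png

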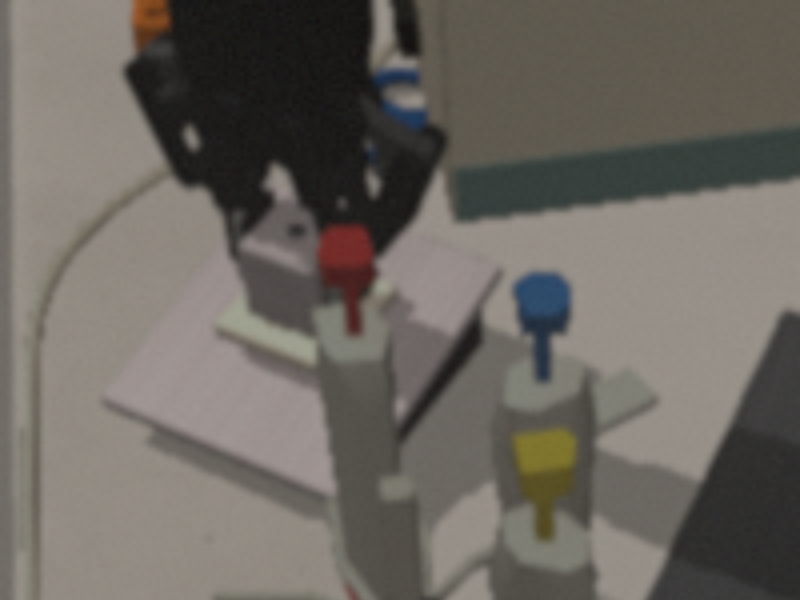

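Contact force is −4.7 N lateral at about 14 N normal. That's more than a polished face could carry on this slope, so B being rough is confirmed again. I'll press a little more to seat it.

>>> {"method": "jog_arm", "body": {
  "steps": [0.03, 0, 0, 0.0005, 0, 0.03, 0, 0, 0.001, 0, 0.03, 0, 0, 0.0015, 0, 0.03, 0, 0, 0.0015, 0, 0.03, 0, 0, 0.0015, 0, 0.03, 0, 0, 0.0015, 0, 0.03, 0, 0, 0.0015, 0, 0.03, 0, 0, 0.0015, 0, 0.03, 0, 0, 0.0015, 0, 0.03, 0, 0, 0.0015, 0],
  "grip_force": 20
}}

```text
clock: 18.4
position: [0.4678, -0.0871, 0.0691]
ee_rot: [-0.051, 0.999, 0.0, 0.001]
ft_force: [-9.7, -0.5, 21.9]
grip_width: 0.415
```

>>> {"method": "jog_arm", "body": {
  "steps": [0.03, 0, 0, -0.002, 0, 0.03, 0, 0, -0.003, 0, 0.036, 0, 0, -0.003, 0, 0.037, 0, 0, -0.003, 0, 0.038, 0, 0, -0.003, 0, 0.039, 0, 0, -0.003, 0, 0.04, 0, 0, -0.003, 0, 0.042, 0, 0, -0.003, 0, 0.044, 0, 0, -0.003, 0, 0.046, 0, 0, -0.003, 0],
  "grip_force": 20
}}

```text
clock: 19.4
position: [0.4671, -0.0868, 0.0703]
ee_rot: [-0.051, 0.999, 0.0, 0.0]
ft_force: [-1.1, 0.3, -0.1]
grip_width: 0.539
```

```bash
python3 - <<'E'
from h import *
rel([0.467,-.087,.066],96)
p,d=manip.camera("scene"); cv2.imwrite("pics/s5.png",cv2.resize(p[170:330,180:380,::-1],None,fx=4,fy=4)[:600])
E
```

```text
clock 19.4 pos [ 0.4671 -0.0868  0.0703] tool y ang 95.86 shift [ 0.0001 -0.0002  0.0043] twist -0.002428255624272856 F [-1.12  0.3  -0.14] grip 0.539 axes [[-0.995, -0.102, 0.0], [-0.102, 0.995, 0.0], [-0.0, 0.0, -1.0]] j [-0.37  0.2   0.5   2.06 -0.12  0.9   1.87]
```

View pics/s5.png

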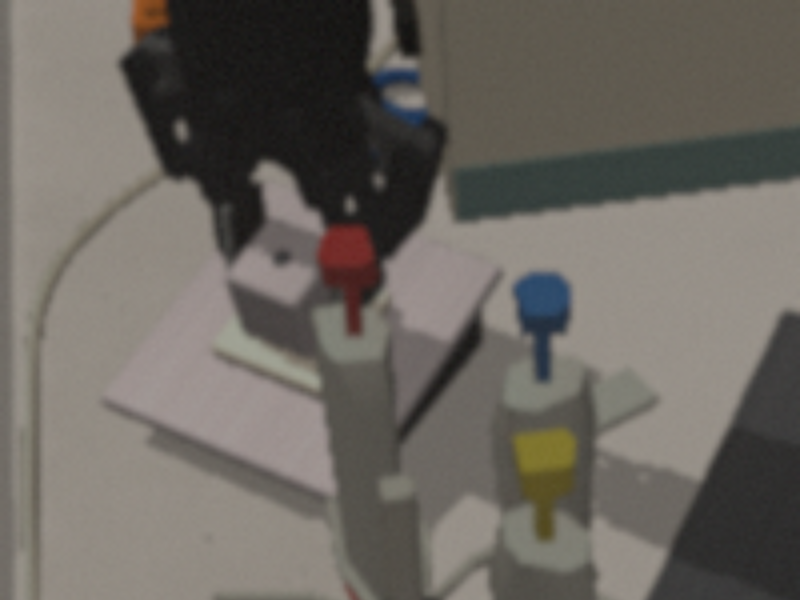

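The blank, at crop (265,320), now lies flush on the slope between the loosened pads. I'll open fully, rise and check.

>>> {"method": "jog_arm", "body": {
  "steps": [0.055, 0, 0, 0, 0, 0.065, 0, 0, 0, 0, 0.075, 0, 0, 0, 0, 0.0854, 0, 0, 0, 0, 0.0854, 0, 0, 0, 0, 0.0854, 0, 0, 0, 0, 0.0854, 0, 0, -0.015, 0, 0.0854, 0, 0, -0.05, 0, 0.0854, 0, 0, -0.1, 0, 0.0854, 0, 0, -0.15, 0]
}}

```text
clock: 20.45
position: [0.4664, -0.087, 0.2218]
ee_rot: [-0.051, 0.999, -0.0, -0.001]
ft_force: [2.1, 0.2, -0.4]
grip_width: 1.0
```

>>> {"method": "jog_arm", "body": {
  "steps": [0.0854, 0, 0, -0.02, 0, 0.0854, 0, 0, -0.04, 0, 0.0854, 0, 0, -0.05, 0, 0.0854, 0, 0, -0.05, 0, 0.0854, 0, 0, -0.05, 0, 0.0854, 0, 0, -0.05, 0, 0.0854, 0, 0, -0.05, 0, 0.0854, 0, 0, -0.05, 0, 0.0854, 0, 0, -0.05, 0, 0.0854, 0, 0, -0.05, 0]
}}

```text
clock: 21.45
position: [0.467, -0.0868, 0.2702]
ee_rot: [-0.051, 0.999, 0.0, -0.0]
ft_force: [0.1, 0.9, 0.1]
grip_width: 1.002
```

```bash
python3 - <<'E'
from h import *
rel([0.467,-.087,.066],96)
p,d=manip.camera("scene"); cv2.imwrite("pics/s6.png",p[:,:,::-1])
W=cloud("scene",d);x,y,z=W[...,0],W[...,1],W[...,2]
for nm,m in [("rest",(abs(x-.465)<.06)&(abs(y+.087)<.06)&(z>.062)&(z<.1)),("plate",(abs(x-.5725)<.05)&(abs(y+.345)<.05)&(z>.06)&(z<.1))]:
    q=W[m]; A=np.c_[q[:,:2],np.ones(len(q))]
    for _ in range(4):
        s=np.linalg.lstsq(A,q[:,2],rcond=None)[0]; r=abs(q[:,2]-A@s); A,q=A[r<.003],q[r<.003]
    t=np.degrees(np.arctan(np.hypot(*s[:2])));b=cv2.minAreaRect((q[:,:2]*1000).astype(np.float32))
    n=np.array([-s[0],-s[1],1]);n/=np.linalg.norm(n); c=np.array([b[0][0],b[0][1],0])/1000; c[2]=s@[c[0],c[1],1]
    print(nm,len(q),"tilt",t,np.degrees(np.arctan2(s[1],s[0])),b,"centre",c-.024*n)
E
```

```text
clock 21.45 pos [ 0.467  -0.0868  0.2702] tool y ang 95.86 shift [ 0.000e+00 -2.000e-04  2.042e-01] twist -0.002499944766323594 F [0.09 0.91 0.06] grip 1.002 axes [[-0.995, -0.102, -0.0], [-0.102, 0.995, -0.0], [0.0, 0.0, -1.0]] j [-0.42 -0.04  0.5   1.83  0.02  1.35  1.75]
rest 245 tilt 15.453444400300224 24.203592110171623 ((455.6696472167969, -90.62802124023438), (35.3476448059082, 36.866302490234375), 4.7850213050842285) centre [ 0.46150242 -0.08800623  0.05577367]
plate 375 tilt 3.166752471299418 24.559935280710757 ((572.0879516601562, -347.2498474121094), (36.90901184082031, 35.796897888183594), 55.80923843383789) centre [ 0.57329381 -0.34669878  0.045208  ]
```

View pics/s6.png

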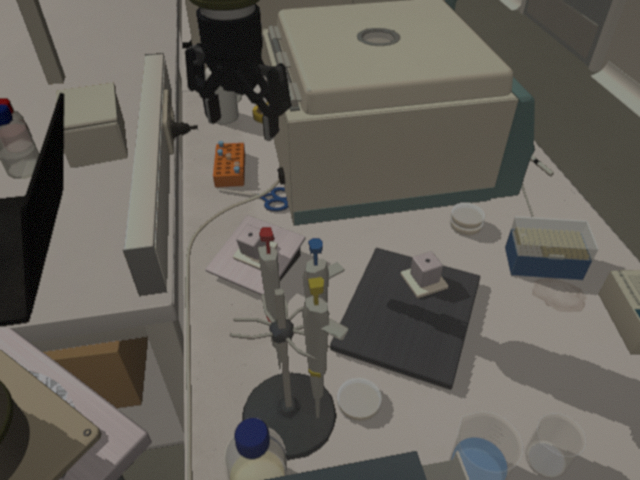

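B lies on the rest at (255,240), with its grip partly behind the red tube, and A stands on the plate at (425,272). The tilt fit is rough: it reads 3° for a flat blank. I'll recheck with the wrist camera and look for any motion.

```bash
python3 - <<'E'
from h import *
for k in range(2):
    p,d=manip.camera("wrist"); W=cloud("wrist",d);x,y,z=W[...,0],W[...,1],W[...,2]
    m=(abs(x-.458)<.03)&(abs(y+.087)<.03)&(z>.062)&(z<.1)
    m=cv2.erode(m.astype(np.uint8),np.ones((5,5)))>0
    q=W[m]; A=np.c_[q[:,:2],np.ones(len(q))]
    for _ in range(6):
        s=np.linalg.lstsq(A,q[:,2],rcond=None)[0]; r=abs(q[:,2]-A@s); A,q=A[r<.002],q[r<.002]
    print(len(q),"tilt",np.degrees(np.arctan(np.hypot(*s[:2]))),np.degrees(np.arctan2(s[1],s[0])),cv2.minAreaRect((q[:,:2]*1000).astype(np.float32)))
    if k==0:
        for j in range(8): manip.camera("top")
cv2.imwrite("pics/w6.png",p[:,:,::-1])
E
```

```text
1239 tilt 10.267409272453035 5.872934955383737 ((455.25152587890625, -87.46966552734375), (31.24007225036621, 31.558849334716797), 5.695252895355225)
1179 tilt 10.260441529679996 6.2558484240047845 ((455.2440185546875, -87.51220703125), (31.06454086303711, 31.561674118041992), 5.988332748413086)
```

View pics/w6.png

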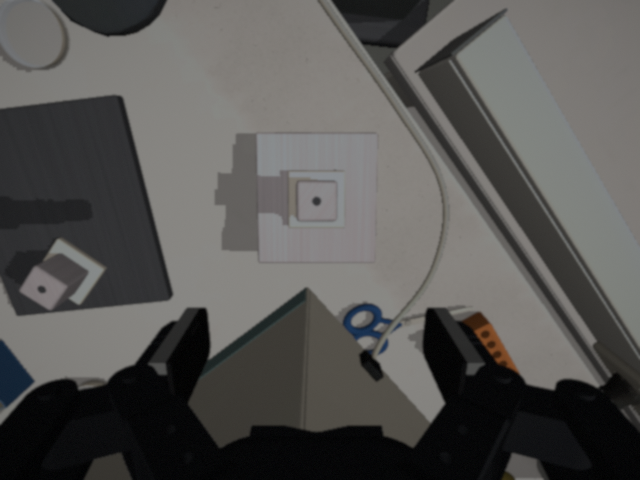

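The wrist view shows B centred on the rest at (317,200). Its tilt is 10.3°, matching the slope, and it hasn't moved in 0.45 s. A is on the plate at (45,290), and the gripper is well clear. I'll hand in.

```bash
python3 -c "
from workcell import manip
print(manip.get_obs()['clock']);manip.hand_in()"
```

```text
22.0
the job is handed in; nothing more can be done
```

I slid both blanks about 5 cm along the plate, picked B, the one at the robot-side end of the plate, as the rough one, and set it on the slanted rest. I handed in at 22 s of the 51 s allowed; no verdict is reported.

**Which is rough:** A dragged with about 0.2–0.5 N. B dragged with about 1.7–2.8 N over four readings, two of them sliding under heavier preload. When B touched the slope, its side force was also more than a polished face could carry.

**Final checks:**
- **B on the rest:** it is tilted 10.3° along the slope. Its centre is about 5 mm from the middle of the rest, and it did not move over 0.45 s.
- **A on the plate:** it stands flat where I slid it.
- **Robot:** the gripper is open and about 20 cm above the rest, touching nothing.

**What disagreed:**
- **Drag size:** B's drag matched friction from its own weight alone. It did not rise with the extra downward force I measured (7–15 N), so I judged by comparing the two blanks.
- **Scene-camera tilt:** this camera gave 15.5° for B. I discounted it because it also read 3° for the flat blank, and used the wrist camera instead.
- **Seating B:** pressing B onto the slope at up to 22 N hardly turned it in the pads. It settled flush only when I opened the gripper.

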